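Fetch the pocket slide rule from behind the canister and the stapler

ROBOT

A 7-joint arm with a two-finger parallel gripper is mounted at the origin on the work surface. World frame = base frame: x ahead of the robot, y to its left, z up, the work surface at z = 0. Lengths are in m, angles in degrees, forces in N, time in s.
With the tool pointing down it reaches from about 0.425 to 0.875 m from the base axis. Payload 4.7 kg.
Tool frame: the origin (TCP) lies midway between the tips of the shut fingers; the grasp point (between the pads) lies 19 mm behind it; z points along the fingers, y is the line along which they close (so a half turn about z gives the same grasp; the last joint's range is limited). The gripper opens to 87 mm and grips with 3 to 60 N. Pads are 19 mm wide; open, the fingers measure 117 mm over their backs; the gripper's body (75 mm by 190 mm) begins 51 mm behind the grasp point.
Start: joints at [66.755, 18.392, -4.016, 83.108, 1.295, 78.541, -3.26], TCP at [0.265, -0.594, 0.223] pointing down, gripper open.
Joint ranges: [-163.93, 163.93], [-17.29, 119.83], [-79.2, 71.16], [3.27, 140.29], [-89.18, 269.18], [5.43, 117.66], [-154.24, 154.24]. Speed limits (degrees/s): [147.25, 147.25, 180, 180, 180, 180, 180].

INTERFACE

Orientations are given as [roll, pitch, yaw] about the fixed x, y, z axes, in that order (R = Rz(yaw) Ry(pitch) Rx(roll)).
In Python, from cell import env gives the robot as it stands.
- The arm moves only by the tool step_arm, never from a script. Its argument "moves" is a list of rows, each an object with "dp": the shift along the tool's x, y, z in mm, a list of three; "dr": the turn, a rotation vector about the tool's x, y, z in rad, a list of three; "fingers": the closure, from 0 (fully open) to 1 (shut). In form: [{"dp": [dx, dy, dz], "dr": [ax, ay, az], "fingers": fingers}, ...]. A call has exactly 5 rows; each row shifts and turns the commanded pose from where the row before left it, along the tool's axes as they then stand; what a row does not reach is not made up. A row lasts 1/8 s, in which the tool goes at most 62.5 mm and 10.7 degrees, less where a joint would pass 70% of its speed; a pose out of reach is approached as far as the arm can. A call with a gripper value outside its range is refused whole. The fingers move at their own pace and stop on an object; "squeeze" is the grip in N (left out, the last holds). Time passes only in rows, so rows that do not move let the fingers close, or fill a call up. It gives the time, the measured TCP pose, the force, the opening and the grip force at its end, in the units of the state.
- env.get_obs(): the state, without advancing time (a new reading comes with each control period).
- env.read_camera(name): name is "side" or "top"; returns the picture (420x560x3 uint8, red, green, blue); there is no depth.
- env.camera_model(name): a dict with "fx", "fy", "cx", "cy" (pixels), "R" (3x3) and "t" (3): a world point X has camera coordinates R X + t. Camera axes: x right, y down, z forward; pixel columns grow to the right and rows downward; lengths in m; the calibration is good to about 2 mm. A picture is of the moment at which its call begins. camera_model takes no time and is no camera call.
- env.sign_off(): hands the job in; it is judged then, once.
The state is a dict: "time_s": time; "qpos": joint angles; "joint_velocities": joint speeds; "effort": joint torques, N m; "tool_pos": TCP position; "tool_rot": TCP orientation; "force": force on the tool from outside, world axes, zero at the start; "wrist_torque": the same for the moment, N m; "grip_width": finger opening in m; "grasp_force": force on a finger pad.
Only numpy, scipy, OpenCV 4.12 (cv2) and the standard library are available. Lean on these libraries where they do the work, as an engineer would, in place of code of your own. Each camera call takes 0.05 s, during which the arm holds its last target. There are 200 camera calls.

TASK

The white pocket slide rule is wanted for class, but in the drawer the canister and the stapler stand in front of it: first move both of them out onto the grey side mat, leaving the slide rule where it lies, then lay the slide rule on the clipboard, in the middle of the sheet and lengthways along the board. Only when it lies there put the canister and the stapler back, each standing centred on its own dark pad (canister on the round one, stapler along the oblong one). Keep both upright throughout and leave the eraser and the hand lens in the drawer undisturbed.

Things in the scene. Friction and masses are not known exactly. Their poses are not given: they have to be found in the camera images.
- drawer: Fixed open wooden drawer on the bench, outside 290 mm (its x) by 370 mm (its y), walls 10 mm thick and 55 mm high (front board 64 mm), amber plywood floor, its top 10 mm above the bench. Origin: centre of its underside, on the bench; x points to its back, away from the robot. The slide rule lies near the back; the two pads lie side by side across the middle, in either order.
- canister: Loose round screw-top tin canister in blue enamel, 69 mm in diameter, 80 mm high, about 0.3 kg. Origin: centre of its underside; z up. At the start it stands on the round pad, 8 to 24 mm in front of the slide rule.
- stapler: Loose grey steel stapler, 52 mm high, about 0.3 kg: base plate 130 mm (its x) by 36 mm (its y), 10 mm high; above it an upright body 24 mm wide (y), 118 mm long, from 20 to 52 mm above its underside (30 mm wide hinge block at its -x end). Origin: centre of its underside; z up. At the start it stands on the oblong pad, 15 to 30 mm in front of the slide rule.
- slide_rule: Loose white plastic pocket slide rule lying flat, 160 mm (its x) by 34 mm (its y) by 9 mm thick, about 0.06 kg; a clear cursor stands 2 mm proud, 52 mm from the middle towards +x. Origin: centre of its underside. At the start it lies across the drawer behind the canister and the stapler, 40 mm or more in front of the drawer's back wall.
- canister_pad: Fixed round dark rubber pad on the drawer floor, 84 mm in diameter, 3 mm thick: the canister's place. Origin: centre of its underside, so its top is 3 mm above the origin.
- stapler_pad: Fixed oblong dark rubber pad on the drawer floor, 150 mm (its x) by 64 mm (its y), 3 mm thick: the stapler's place, lengthways along its x, either way round. Origin: centre of its underside, so its top is 3 mm above the origin.
- side_mat: Fixed grey felt mat on the bench to the left or right of the drawer, 240 mm (its x) by 170 mm (its y), 3 mm thick: the side area, with room for both things. Origin: centre of its underside, on the bench.
- clipboard: Fixed brown clipboard on the bench, on the other side of the drawer, with a white sheet 205 mm (its x) by 138 mm (its y), its top 5 mm above the origin. A steel clip 23 mm high stands across the +x end, 104 to 128 mm from the origin. Origin: on the bench under the middle of the sheet; x along the board.
- eraser: Loose beige rubber eraser, 46 by 20 by 12 mm, in the drawer; bystander, to be left alone. Origin: centre of its underside.
- lens: Loose round brass hand lens lying flat, 50 mm in diameter, 11 mm high, with a small lug 9 mm long at +x, in the drawer; bystander, to be left alone. Origin: centre of its underside. Of the eraser and the lens one lies beside an end of the slide rule and the other in the front part of the drawer.
There are look-alikes about, which are no part of the job. Of the things that look like the slide_rule, the larger one is meant. Of the things that look like the canister, the larger one is meant.

How it is judged:
By the outcome, as a careful person would: the job done as asked, in the order asked, and still so for the second after the job is handed in, with the robot touching nothing.
It also fails if it takes over 120 s, if anything falls off the work surface, if the arm or the gripper's body presses on something with over 40 N, if the wrist force passes 120 N, or if a joint passes its speed limit or range.

## Working session

There is one attempt and no reset: what is moved stays moved. The work goes in short steps, Python scripts to look and compute and a tool call to move; the robot and the scene stay as the last step left them, time stands still between calls to the robot, and variables do not carry over. Pictures are saved under pics/ and viewed, at most 14 in all, crops included, and the job is handed in when it is done.

Besides the shell and the picture viewer there is one more tool, called as name([rows], argument=value, ...), one row to a line, values as JSON. step_arm: Moves the arm, as the interface text tells. Its arguments: {"type":"object","properties":{"moves":{"type":"array","items":{"type":"object","properties":{"dp":{"type":"array","items":{"type":"number"}},"dr":{"type":"array","items":{"type":"number"}},"fingers":{"type":"number"}}}},"squeeze":{"type":"number"}},"required":["moves"]}

```bash
ls; mkdir -p pics
cat > h.py <<'E'
import numpy as np, cv2
from cell import env
def snap(n,f):
    im=env.read_camera(n); cv2.imwrite(f'pics/{f}.png',im[:,:,::-1]); return im
def ray(n,u,v):
    m=env.camera_model(n); R=np.array(m['R']);t=np.array(m['t'])
    return -R.T@t, R.T@np.array([(u-m['cx'])/m['fx'],(v-m['cy'])/m['fy'],1])
def at(n,u,v,z):
    c,d=ray(n,u,v); return (c+d*(z-c[2])/d[2])[:2].round(4)
def tri(u1,v1,u2,v2,n1='top',n2='side'):
    c1,d1=ray(n1,u1,v1);c2,d2=ray(n2,u2,v2)
    s=np.linalg.lstsq(np.c_[d1,-d2],c2-c1,rcond=None)[0]
    p,q=c1+s[0]*d1,c2+s[1]*d2
    return ((p+q)/2).round(4), round(float(np.linalg.norm(p-q)),4)
def proj(n,X):
    m=env.camera_model(n);c=np.array(m['R'])@np.array(X)+m['t'];return (c[:2]/c[2]*[m['fx'],m['fy']]+[m['cx'],m['cy']]).round(1)
E
python3 - <<'E'
from h import *
for n in('top','side'):
    im=snap(n,n+'0'); print(n,ray(n,280,210)); cv2.imwrite(f'pics/{n}0.png',cv2.resize(im[:,:,::-1],(800,600),interpolation=cv2.INTER_CUBIC))
o=env.get_obs();print(o['tool_pos'],o['tool_rot'],o['time_s'])
E
```

```text
pics
top (array([0.35737837, 0.00117939, 1.11765287]), array([ 0.0780531 , -0.00236548, -0.99695086]))
side (array([-0.16797099,  0.67577459,  0.76960033]), array([ 0.516121  , -0.57991353, -0.63039057]))
[ 0.26467868 -0.59312716  0.22158411] [-1.79903229e+02  7.27838866e-03  2.40560905e+01] 0.1
```

View pics/top0.png

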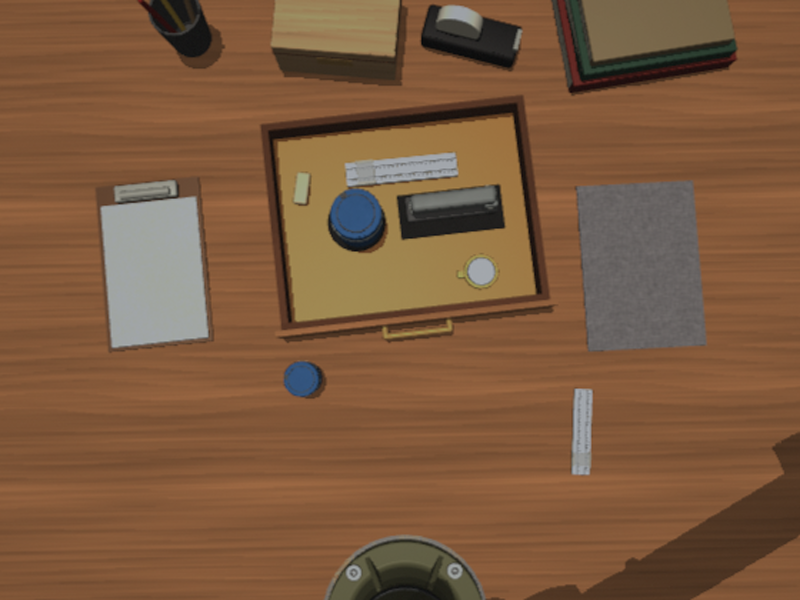

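View pics/side0.png

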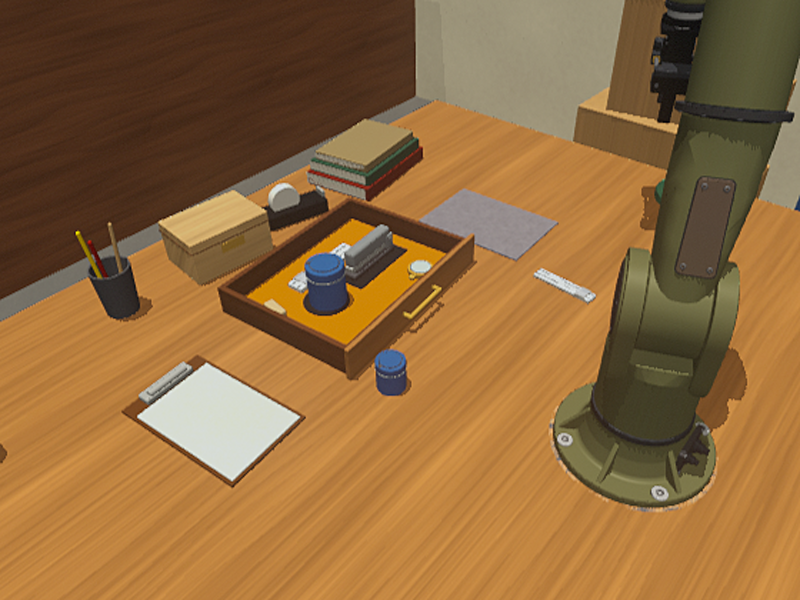

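The views agree:
- **Canister:** two blue tins, in the drawer at top (357,218) and on the bench in front at (302,379). The drawer one is larger.
- **Slide rule:** two white rules, in the drawer at (401,169), about 112 px long, and on the bench at (582,432), about 85 px. The drawer one is larger.
- **Places:** the clipboard is on the left (+y), with its clip at the far end. The mat is on the right (-y).

Next, enlarged crops to confirm and measure.

Run:
```python
import cv2
a=cv2.resize(cv2.imread('pics/top0.png'),(560,420),interpolation=cv2.INTER_AREA)
from h import *
for n,(x,y,w,h) in {'top':(180,65,210,150),'side':(150,130,190,142)}.items():
    im=env.read_camera(n)[:,:,::-1].copy(); cv2.imwrite(f'pics/{n}_raw.png',im)
    c=cv2.resize(im[y:y+h,x:x+w],None,fx=800/w if n=='side' else 3.8,fy=800/w if n=='side' else 3.8,interpolation=cv2.INTER_CUBIC)
    print(c.shape);cv2.imwrite(f'pics/{n}_c.png',c)
```

```text
(570, 798, 3)
(598, 800, 3)
```

View pics/top_c.png

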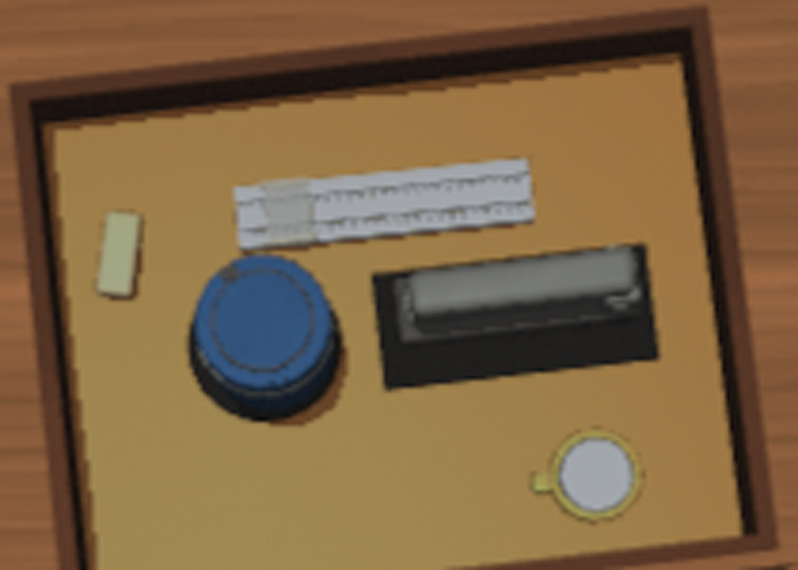

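View pics/side_c.png

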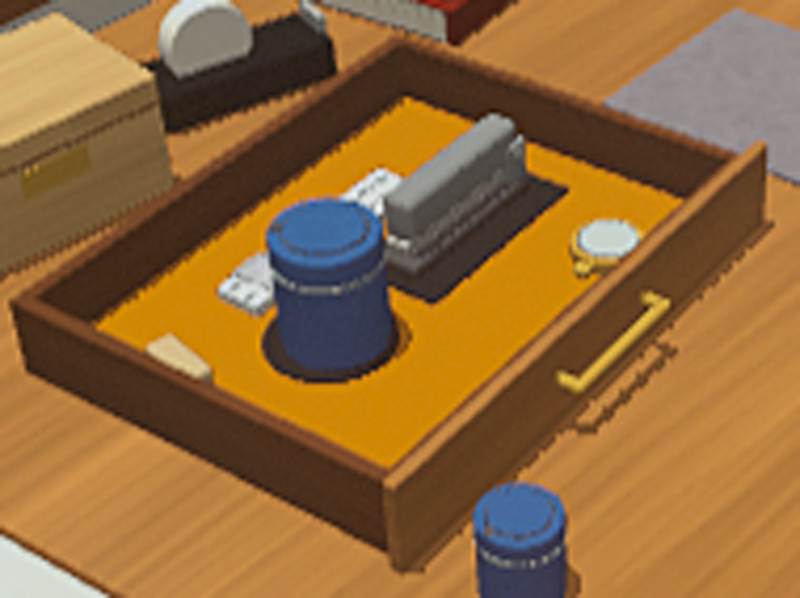

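The crops confirm both choices. In the top crop the large canister's lid centre is at (263,320) and the stapler's body top runs (413,270) to (640,285) on its oblong pad. The large rule spans (235,187) to (535,221), with its cursor at the left end. The eraser is at (119,254) and the lens at (597,475).

```bash
cat >> h.py <<'E'
T=lambda U,V:(180+U/3.8,65+V/3.8)
S=lambda U,V:(150+U/4.2105,130+V/4.2105)
E
python3 - <<'E'
from h import *
def P(n,a,b): print(n,*tri(*T(*a),*S(*b)))
P('lid',(263,320),(325,228))
P('st Lb',(413,270),(388,190));P('st Rb',(637,248),(492,115));P('st Rf',(640,283),(522,128));P('st Lf',(415,305),(412,212))
P('padLf',(386,390),(432,300));P('padRf',(658,358),(568,188))
P('rule Rb',(528,158),(375,168)); P('rule Lb',(235,187),(220,292));P('rule Lf',(240,249),(262,313))
P('lens',(597,475),(608,240))
P('drw fr',(775,545),(765,145));P('drw bl',(12,85),(14,303));P('drw br',(707,8),(400,40))
print('pad');[print(at('top',*T(*p),.013)) for p in((372,273),(644,244),(658,358),(386,390))]
print('rule');[print(at('top',*T(*p),.019)) for p in((235,187),(528,158),(535,221),(240,249))]
print('st');[print(at('top',*T(*p),.065)) for p in((413,270),(637,248),(640,283),(415,305))]
print('eraser',at('top',*T(119,254),.02),'lens',at('top',*T(597,475),.02))
k=800/560
print('mat');[print(at('top',u/k,v/k,.003)) for u,v in((577,186),(692,181),(705,345),(589,350))]
print('sheet');[print(at('top',u/k,v/k,.005)) for u,v in((101,206),(195,197),(208,338),(111,348))]
print('clip');[print(at('top',u/k,v/k,.02)) for u,v in((116,192),(178,188))]
print('sheet tri',tri(195/k,197/k,203/k,360/k),tri(111/k,348/k,234/k,484/k),tri(208/k,338/k,303/k,416/k),'mat',tri(692/k,181/k,465/k,189/k),tri(705/k,345/k,557/k,222/k))
E
```

```text
lid [0.5552 0.0556 0.0899] 0.0004
st Lb [ 0.5841 -0.0217  0.0625] 0.0028
st Rb [ 0.5976 -0.1372  0.0542] 0.0021
st Rf [ 0.5777 -0.1405  0.0506] 0.0033
st Lf [ 0.5671 -0.0232  0.0526] 0.0047
padLf [ 0.5319 -0.0054  0.0107] 0.0022
padRf [ 0.5468 -0.1533  0.0087] 0.001
rule Rb [ 0.6576 -0.0842  0.0143] 0.0035
rule Lb [0.6431 0.0734 0.0106] 0.0017
rule Lf [0.6086 0.0708 0.0094] 0.003
lens [ 0.4831 -0.1179  0.0152] 0.0013
drw fr [ 0.4348 -0.2071  0.0617] 0.0124
drw bl [0.6901 0.1879 0.0486] 0.001
drw br [ 0.7272 -0.1803  0.0441] 0.0014
pad
[5.946e-01 4.000e-04]
[ 0.6082 -0.1471]
[ 0.5457 -0.153 ]
[ 0.5307 -0.0061]
rule
[0.6416 0.0735]
[ 0.655  -0.0849]
[ 0.6203 -0.0879]
[0.6076 0.0712]
st
[ 0.5847 -0.0207]
[ 0.5943 -0.1365]
[ 0.576  -0.1375]
[ 0.5664 -0.0214]
eraser [0.6057 0.1361] lens [ 0.482  -0.1178]
mat
[ 0.6065 -0.2614]
[ 0.6112 -0.4291]
[ 0.3728 -0.4365]
[ 0.3685 -0.2703]
sheet
[0.5879 0.4282]
[0.5989 0.2926]
[0.3947 0.2732]
[0.3828 0.4111]
clip
[0.6047 0.4014]
[0.6091 0.313 ]
sheet tri (array([0.6003, 0.2939, 0.0091]), 0.0062) (array([ 0.3819,  0.4125, -0.0018]), 0.003) (array([0.3936, 0.2722, 0.0046]), 0.003) mat (array([ 0.6116, -0.4323, -0.0032]), 0.0025) (array([ 0.3737, -0.4369,  0.0006]), 0.002)
```

Positions from the two views:

| Thing | Centre (x, y) in m | Axis or note |
|---|---|---|
| Canister | (.556, .056) | top about .093 |
| Stapler | (.580, -.079) | about 95° |
| Stapler pad | (.570, -.0765) | 95.4° |
| Rule | (.631, -.007) | cursor towards +y |
| Sheet | (.491, .351) | yaw 5° |
| Mat | (.490, -.349) | |

I'll start moving, canister first.

step_arm([
  {"dp": [0,0,0],"dr": [0,0,0.163],"fingers": 0},
  {"dp": [0,0,0],"dr": [0,0,0.163],"fingers": 0},
  {"dp": [29,-52,0],"dr": [0,0,0],"fingers": 0},
  {"dp": [29,-52,0],"dr": [0,0,0],"fingers": 0},
  {"dp": [29,-52,0],"dr": [0,0,0],"fingers": 0},
], squeeze=20)

```text
time_s: 0.82
tool_pos: [0.3375, -0.4283, 0.2223]
tool_rot: [-180.0, -0.0, 5.4]
force: [1.5, -0.2, -0.3]
grip_width: 0.0871
grasp_force: 0.0
```

step_arm([
  {"dp": [29,-52,0],"dr": [0,0,0],"fingers": 0},
  {"dp": [29,-52,0],"dr": [0,0,0],"fingers": 0},
  {"dp": [29,-52,0],"dr": [0,0,0],"fingers": 0},
  {"dp": [29,-52,0],"dr": [0,0,0],"fingers": 0},
  {"dp": [29,-52,0],"dr": [0,0,0],"fingers": 0},
])

```text
time_s: 1.45
tool_pos: [0.4573, -0.1559, 0.2226]
tool_rot: [180.0, -0.0, 5.4]
force: [1.0, -0.1, 0.2]
grip_width: 0.0872
grasp_force: 0.0
```

step_arm([
  {"dp": [29,-52,0],"dr": [0,0,0],"fingers": 0},
  {"dp": [29,-52,0],"dr": [0,0,0],"fingers": 0},
  {"dp": [29,-50,0],"dr": [0,0,0],"fingers": 0},
  {"dp": [29,-50,0],"dr": [0,0,0],"fingers": 0},
  {"dp": [0,0,0],"dr": [0,0,0],"fingers": 0},
])

```text
time_s: 2.08
tool_pos: [0.5536, 0.0625, 0.2224]
tool_rot: [-179.8, -0.0, 5.9]
force: [-0.8, 0.8, -0.1]
grip_width: 0.087
grasp_force: 0.0
```

```bash
cat >> h.py <<'E'
def go(x,y,z,yaw):
    "remaining move in tool axes (mm, rad), for the yaw first turned"
    o=env.get_obs();p=np.array(o['tool_pos']);w=o['tool_rot'][2];a=np.radians(yaw)
    d=(np.array([x,y,z])-p)*1000
    print('at',p.round(4),np.round(o['tool_rot'],2),'grip',round(o['grip_width'],4),round(o['grasp_force'],1),'F',np.round(o['force'],1),'t',round(o['time_s'],2))
    print('drz',np.radians((w-yaw+180)%360-180).round(3),'dp',np.round([np.cos(a)*d[0]+np.sin(a)*d[1],np.sin(a)*d[0]-np.cos(a)*d[1],-d[2]],1))
E
python3 -c "
from h import *
go(.556,.056,.04,5.3)"
```

```text
at [0.5536 0.0625 0.2224] [-1.798e+02 -2.000e-02  5.900e+00] grip 0.087 0.0 F [-0.8  0.8 -0.1] t 2.08
drz 0.01 dp [  1.8   6.7 182.4]
```

step_arm([
  {"dp": [1.8,6,40],"dr": [0,0,0],"fingers": 0},
  {"dp": [0,0,50],"dr": [0,0,0],"fingers": 0},
  {"dp": [0,0,20],"dr": [0,0,0],"fingers": 0},
  {"dp": [0,0,0],"dr": [0,0,0],"fingers": 0},
  {"dp": [0,0,0],"dr": [0,0,0],"fingers": 0},
])

```text
time_s: 2.7
tool_pos: [0.557, 0.0505, 0.1145]
tool_rot: [180.0, -0.2, 5.4]
force: [-0.1, 0.3, 0.3]
grip_width: 0.0869
grasp_force: 0.0
```

```bash
python3 -c "
from h import *
go(.556,.056,.04,5.3)
im=env.read_camera('top')[60:240,170:400,::-1];cv2.imwrite('pics/a.png',cv2.resize(im,None,fx=3,fy=3))
go(.556,.056,.04,5.3)"
```

```text
at [0.557  0.0505 0.1145] [ 1.7998e+02 -1.7000e-01  5.3600e+00] grip 0.0869 0.0 F [-0.1  0.3  0.3] t 2.7
drz 0.001 dp [-0.5 -5.5 74.5]
at [0.5572 0.0506 0.1147] [179.98  -0.2    5.37] grip 0.087 0.0 F [0.5 0.1 0.5] t 2.75
drz 0.001 dp [-0.7 -5.5 74.7]
```

step_arm([
  {"dp": [-0.6,-5.5,0],"dr": [0,0,0],"fingers": 0},
  {"dp": [0,0,0],"dr": [0,0,0],"fingers": 0},
  {"dp": [0,0,25],"dr": [0,0,0],"fingers": 0},
  {"dp": [0,0,30],"dr": [0,0,0],"fingers": 0},
  {"dp": [0,0,20],"dr": [0,0,0],"fingers": 0},
])

```text
time_s: 3.38
tool_pos: [0.5541, 0.0558, 0.0365]
tool_rot: [180.0, 0.0, 5.4]
force: [0.4, -0.3, -0.1]
grip_width: 0.087
grasp_force: 0.0
```

step_arm([
  {"dp": [0,0,0],"dr": [0,0,0],"fingers": 0},
  {"dp": [0,0,0],"dr": [0,0,0],"fingers": 0.3},
  {"dp": [0,0,0],"dr": [0,0,0],"fingers": 0.4},
  {"dp": [0,0,0],"dr": [0,0,0],"fingers": 0.4},
  {"dp": [0,0,0],"dr": [0,0,0],"fingers": 0.4},
], squeeze=20)

```text
time_s: 4.0
tool_pos: [0.5554, 0.0564, 0.0386]
tool_rot: [-180.0, -0.1, 5.4]
force: [-0.4, 1.0, 3.7]
grip_width: 0.0686
grasp_force: 19.9
```

step_arm([
  {"dp": [0,0,-15],"dr": [0,0,0],"fingers": 0.4},
  {"dp": [0,0,-35],"dr": [0,0,0],"fingers": 0.4},
  {"dp": [0,0,-40],"dr": [0,0,0],"fingers": 0.4},
  {"dp": [0,0,-20],"dr": [0,0,0],"fingers": 0.4},
  {"dp": [-10,24,0],"dr": [0,0,0],"fingers": 0.4},
], squeeze=25)

```text
time_s: 4.62
tool_pos: [0.5478, 0.0334, 0.1494]
tool_rot: [-179.9, -0.2, 5.6]
force: [-0.3, -0.7, -3.9]
grip_width: 0.0679
grasp_force: 25.0
```

step_arm([
  {"dp": [-20,48,0],"dr": [0,0,0],"fingers": 0.4},
  {"dp": [-20,48,0],"dr": [0,0,0],"fingers": 0.4},
  {"dp": [-20,48,0],"dr": [0,0,0],"fingers": 0.4},
  {"dp": [-20,48,0],"dr": [0,0,0],"fingers": 0.4},
  {"dp": [-20,48,0],"dr": [0,0,0],"fingers": 0.4},
])

```text
time_s: 5.25
tool_pos: [0.4682, -0.2186, 0.1469]
tool_rot: [-180.0, 0.1, 5.4]
force: [0.4, -0.6, -2.6]
grip_width: 0.068
grasp_force: 25.0
```

step_arm([
  {"dp": [-20,48,0],"dr": [0,0,0],"fingers": 0.4},
  {"dp": [-20,48,0],"dr": [0,0,0],"fingers": 0.4},
  {"dp": [-13,33,0],"dr": [0,0,0],"fingers": 0.4},
  {"dp": [0,0,0],"dr": [0,0,0],"fingers": 0.4},
  {"dp": [0,0,0],"dr": [0,0,0],"fingers": 0.4},
])

```text
time_s: 5.88
tool_pos: [0.4288, -0.3496, 0.1468]
tool_rot: [-179.9, 0.0, 5.4]
force: [0.7, -0.0, -3.7]
grip_width: 0.0683
grasp_force: 25.0
```

```bash
python3 -c "
from h import *
im=snap('top','b1'); s=snap('side','b2')
cv2.imwrite('pics/b.png',np.hstack([cv2.resize(im[50:230,170:400],None,fx=2,fy=2),cv2.resize(s[130:310,150:320],None,fx=2,fy=2)])[:,:,::-1])
go(.43,-.35,.031,5.3)"
```

```text
at [ 0.4295 -0.349   0.1472] [-1.7994e+02  2.0000e-02  5.5100e+00] grip 0.068 25.0 F [-0.2 -0.4 -3.4] t 5.97
drz 0.004 dp [  0.4   1.1 116.2]
```

View pics/b.png

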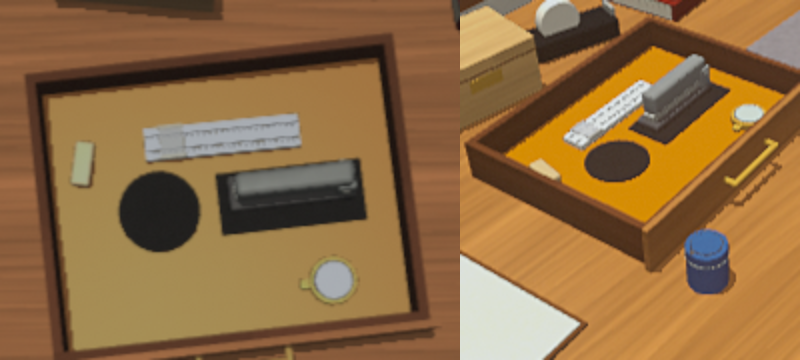

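The canister is in hand and the rest is undisturbed. The round pad is now clear, at crop (159,212) top and (156,162) side. Next I'll lower the canister and measure the pad.

step_arm([
  {"dp": [0,1,35],"dr": [0,0,0],"fingers": 0.4},
  {"dp": [0,0,40],"dr": [0,0,0],"fingers": 0.4},
  {"dp": [0,0,25],"dr": [0,0,0],"fingers": 0.4},
  {"dp": [0,0,12],"dr": [0,0,0],"fingers": 0.4},
  {"dp": [0,0,4],"dr": [0,0,0],"fingers": 0.4},
])

```text
time_s: 6.6
tool_pos: [0.4295, -0.351, 0.0314]
tool_rot: [-180.0, 0.0, 5.4]
force: [0.4, -1.2, -4.0]
grip_width: 0.0678
grasp_force: 25.0
```

```bash
python3 -c "
from h import *
go(.43,-.35,.029,5.3)
im=cv2.imread('pics/b1.png')[:,:,::-1]
m=((im.max(2)<50)*255).astype('uint8')
n,l,s,c=cv2.connectedComponentsWithStats(m)
for i in range(1,n):
  if s[i,4]>60: print(s[i],c[i].round(1),at('top',*c[i],.013))
print(tri(249.5,156,228,211))
"
```

```text
at [ 0.4295 -0.351   0.0314] [-179.99    0.      5.44] grip 0.0678 25.0 F [ 0.4 -1.2 -4. ] t 6.6
drz 0.002 dp [ 0.5 -1.   2.4]
[ 99   0  49  40 899] [127.2  20.2] [0.8467 0.3111]
[117   0  17  18 158] [126.3   7.2] [0.8749 0.313 ]
[ 295    4   69   44 1409] [330.9  28.5] [ 0.8223 -0.1141]
[397   9 118  48 560] [449.5  44. ] [ 0.7851 -0.3606]
[413  28 100  20 362] [461.5  37.7] [ 0.7982 -0.3862]
[398  43 115  22 443] [453.6  53.5] [ 0.7646 -0.3683]
[ 188   72  191  154 1702] [284.3 109.3] [ 0.652  -0.0137]
[ 278  130   75   37 1256] [314.5 153.4] [ 0.5589 -0.0741]
[ 230  136   39   40 1209] [249.3 155.6] [0.5567 0.0595]
[ 450  149  110  271 8060] [509.4 246.7] [ 0.3617 -0.4644]
[437 189  13  46 192] [441.4 210. ] [ 0.4383 -0.3297]
[ 249  395   70   25 1080] [284.1 410.2] [ 0.0476 -0.0028]
(array([0.5578, 0.0601, 0.006 ]), 0.0019)
```

step_arm([
  {"dp": [0,0,2],"dr": [0,0,0],"fingers": 0.4},
  {"dp": [0,0,1],"dr": [0,0,0],"fingers": 0.4},
  {"dp": [0,0,0],"dr": [0,0,0],"fingers": 0.2},
  {"dp": [0,0,0],"dr": [0,0,0],"fingers": 0},
  {"dp": [0,0,0],"dr": [0,0,0],"fingers": 0},
])

```text
time_s: 7.22
tool_pos: [0.4298, -0.3522, 0.0294]
tool_rot: [179.9, -0.1, 5.4]
force: [-0.2, -0.9, 0.1]
grip_width: 0.0817
grasp_force: 0.0
```

step_arm([
  {"dp": [0,0,-30],"dr": [0,0,0],"fingers": 0},
  {"dp": [0,0,-45],"dr": [0,0,0],"fingers": 0},
  {"dp": [0,0,-45],"dr": [0,0,0],"fingers": 0},
  {"dp": [0,0,0],"dr": [0,0,-0.18],"fingers": 0.2},
  {"dp": [0,0,0],"dr": [0,0,-0.18],"fingers": 0.43},
])

```text
time_s: 7.85
tool_pos: [0.4297, -0.3522, 0.15]
tool_rot: [179.9, -0.0, 26.3]
force: [0.5, 1.2, -0.2]
grip_width: 0.0746
grasp_force: 0.0
```

step_arm([
  {"dp": [0,0,0],"dr": [0,0,-0.18],"fingers": 0.43},
  {"dp": [0,0,0],"dr": [0,0,-0.18],"fingers": 0.43},
  {"dp": [0,0,0],"dr": [0,0,-0.18],"fingers": 0.43},
  {"dp": [0,0,0],"dr": [0,0,-0.18],"fingers": 0.43},
  {"dp": [0,0,0],"dr": [0,0,-0.18],"fingers": 0.43},
])

```text
time_s: 8.48
tool_pos: [0.4294, -0.3518, 0.149]
tool_rot: [180.0, 0.0, 77.9]
force: [-0.3, 0.8, -0.1]
grip_width: 0.0496
grasp_force: 0.0
```

step_arm([
  {"dp": [0,0,0],"dr": [0,0,-0.18],"fingers": 0.43},
  {"dp": [0,0,0],"dr": [0,0,-0.13],"fingers": 0.43},
  {"dp": [0,0,0],"dr": [0,0,0],"fingers": 0.43},
  {"dp": [0,0,0],"dr": [0,0,0],"fingers": 0.43},
  {"dp": [0,0,0],"dr": [0,0,0],"fingers": 0.43},
])

```text
time_s: 9.1
tool_pos: [0.4292, -0.3517, 0.1486]
tool_rot: [180.0, 0.0, 95.3]
force: [-0.2, 0.0, 0.8]
grip_width: 0.0493
grasp_force: 0.0
```

```bash
python3 -c "
from h import *
go(.579,-.079,.034,95.1)"
```

```text
at [ 0.4292 -0.3517  0.1486] [1.800e+02 1.000e-02 9.526e+01] grip 0.0493 0.0 F [-0.2  0.   0.8] t 9.1
drz 0.003 dp [258.3 173.4 114.6]
```

step_arm([
  {"dp": [43,29,0],"dr": [0,0,0],"fingers": 0.43},
  {"dp": [43,29,0],"dr": [0,0,0],"fingers": 0.43},
  {"dp": [43,29,0],"dr": [0,0,0],"fingers": 0.43},
  {"dp": [43,29,0],"dr": [0,0,0],"fingers": 0.43},
  {"dp": [43,29,0],"dr": [0,0,0],"fingers": 0.43},
])

```text
time_s: 9.72
tool_pos: [0.5543, -0.1228, 0.1487]
tool_rot: [180.0, 0.0, 95.3]
force: [0.3, 0.3, -0.1]
grip_width: 0.0496
grasp_force: 0.0
```

step_arm([
  {"dp": [43,28,0],"dr": [0,0,0],"fingers": 0.43},
  {"dp": [0,0,30],"dr": [0,0,0],"fingers": 0.43},
  {"dp": [0,0,30],"dr": [0,0,0],"fingers": 0.43},
  {"dp": [0,0,0],"dr": [0,0,0],"fingers": 0.43},
  {"dp": [0,0,0],"dr": [0,0,0],"fingers": 0.43},
])

```text
time_s: 10.35
tool_pos: [0.5781, -0.0788, 0.0896]
tool_rot: [179.9, 0.0, 95.3]
force: [-0.1, 0.3, 0.3]
grip_width: 0.0495
grasp_force: 0.0
```

```bash
python3 -c "
from h import *
t=snap('top','c1');s=snap('side','c2')
cv2.imwrite('pics/c.png',np.hstack([cv2.resize(t[60:260,260:480],None,fx=2,fy=2),cv2.resize(s[110:310,180:360],None,fx=2,fy=2)])[:,:,::-1])
go(.579,-.079,.034,95.1)"
```

```text
at [ 0.5786 -0.0789  0.0902] [1.7986e+02 5.0000e-02 9.5300e+01] grip 0.0495 0.0 F [0.2 0.5 0.1] t 10.45
drz 0.003 dp [-0.1  0.4 56.2]
```

View pics/c.png

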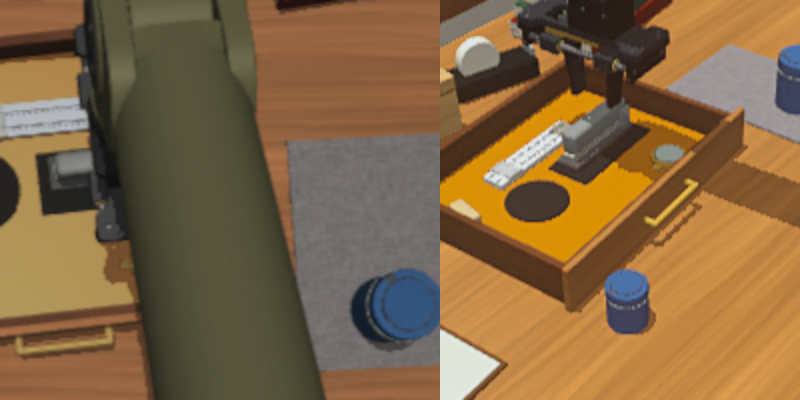

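The canister stands upright on the mat at crop (405,303), and the fingers straddle the stapler body. Descending.

step_arm([
  {"dp": [0,0,20],"dr": [0,0,0],"fingers": 0.43},
  {"dp": [0,0,20],"dr": [0,0,0],"fingers": 0.43},
  {"dp": [0,0,10],"dr": [0,0,0],"fingers": 0.43},
  {"dp": [0,0,5],"dr": [0,0,0],"fingers": 0.43},
  {"dp": [0,0,0],"dr": [0,0,0],"fingers": 0.43},
])

```text
time_s: 11.08
tool_pos: [0.5773, -0.0786, 0.0332]
tool_rot: [-180.0, -0.0, 95.3]
force: [-0.3, -0.1, 0.5]
grip_width: 0.0496
grasp_force: 0.0
```

step_arm([
  {"dp": [0,0,0],"dr": [0,0,0],"fingers": 0.6},
  {"dp": [0,0,0],"dr": [0,0,0],"fingers": 0.7},
  {"dp": [0,0,0],"dr": [0,0,0],"fingers": 0.8},
  {"dp": [0,0,0],"dr": [0,0,0],"fingers": 0.9},
  {"dp": [0,0,0],"dr": [0,0,0],"fingers": 0.9},
], squeeze=25)

```text
time_s: 11.7
tool_pos: [0.5782, -0.0787, 0.034]
tool_rot: [179.9, 0.0, 95.3]
force: [2.3, -0.0, 1.5]
grip_width: 0.0235
grasp_force: 25.0
```

```bash
python3 -c "
from h import *
go(.56,-.35,.024,95.3)"
```

```text
at [ 0.5782 -0.0787  0.034 ] [1.7991e+02 2.0000e-02 9.5330e+01] grip 0.0235 25.0 F [ 2.3 -0.   1.5] t 11.7
drz 0.0 dp [-268.4  -43.2   10. ]
```

step_arm([
  {"dp": [0,0,-10],"dr": [0,0,0],"fingers": 0.9},
  {"dp": [0,0,-30],"dr": [0,0,0],"fingers": 0.9},
  {"dp": [0,0,-40],"dr": [0,0,0],"fingers": 0.9},
  {"dp": [0,0,-30],"dr": [0,0,0],"fingers": 0.9},
  {"dp": [-20,-2,0],"dr": [0,0,0],"fingers": 0.9},
])

```text
time_s: 12.32
tool_pos: [0.5787, -0.0973, 0.146]
tool_rot: [179.8, 0.1, 95.5]
force: [-0.7, 0.6, -3.0]
grip_width: 0.0237
grasp_force: 25.0
```

step_arm([
  {"dp": [-45,-6,0],"dr": [0,0,0],"fingers": 0.9},
  {"dp": [-45,-6,0],"dr": [0,0,0],"fingers": 0.9},
  {"dp": [-45,-6,0],"dr": [0,0,0],"fingers": 0.9},
  {"dp": [-45,-6,0],"dr": [0,0,0],"fingers": 0.9},
  {"dp": [-45,-6,0],"dr": [0,0,0],"fingers": 0.9},
])

```text
time_s: 12.95
tool_pos: [0.5657, -0.3285, 0.1407]
tool_rot: [-179.8, -0.1, 95.2]
force: [-0.1, -0.6, -2.5]
grip_width: 0.0235
grasp_force: 25.0
```

step_arm([
  {"dp": [-24,-4,0],"dr": [0,0,0],"fingers": 0.9},
  {"dp": [0,0,35],"dr": [0,0,0],"fingers": 0.9},
  {"dp": [0,0,40],"dr": [0,0,0],"fingers": 0.9},
  {"dp": [0,0,25],"dr": [0,0,0],"fingers": 0.9},
  {"dp": [0,0,10],"dr": [0,0,0],"fingers": 0.9},
])

```text
time_s: 13.58
tool_pos: [0.5645, -0.3485, 0.0304]
tool_rot: [-179.8, -0.2, 95.4]
force: [0.0, -0.5, -2.3]
grip_width: 0.0237
grasp_force: 25.0
```

```bash
python3 -c "
from h import *
t=snap('top','d1');s=snap('side','d2')
cv2.imwrite('pics/d.png',np.hstack([cv2.resize(t[60:260,170:390],None,fx=2,fy=2),cv2.resize(s[110:310,220:400],None,fx=2,fy=2)])[:,:,::-1])
go(.567,-.35,.024,95.3)"
```

```text
at [ 0.5656 -0.3491  0.032 ] [-1.7987e+02 -1.2000e-01  9.5350e+01] grip 0.0238 25.0 F [ 0.4 -0.4 -2.1] t 13.68
drz 0.001 dp [-1.   1.3  8. ]
```

View pics/d.png

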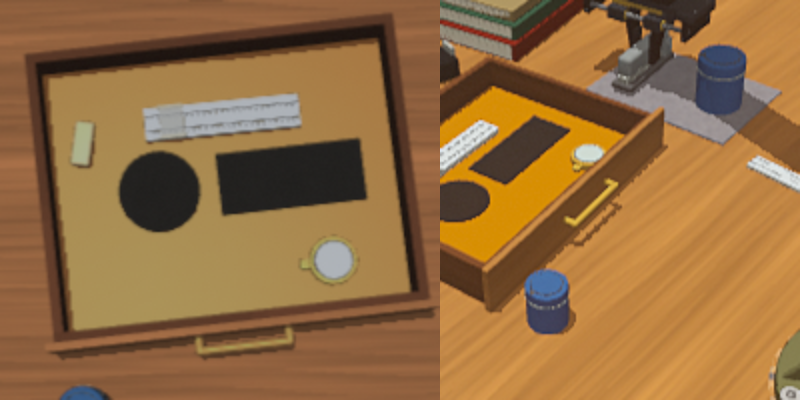

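Both pads are now clear: round at (159,191), oblong at (291,177). The rule is untouched and the stapler is just above the mat. I'll set it down and measure the pads and rule from this clear view.

step_arm([
  {"dp": [0,0,5],"dr": [0,0,0],"fingers": 0.9},
  {"dp": [0,0,2],"dr": [0,0,0],"fingers": 0.9},
  {"dp": [0,0,1],"dr": [0,0,0],"fingers": 0.9},
  {"dp": [0,0,0],"dr": [0,0,0],"fingers": 0.9},
  {"dp": [0,0,0],"dr": [0,0,0],"fingers": 0.9},
])

```text
time_s: 14.3
tool_pos: [0.5667, -0.3499, 0.0258]
tool_rot: [180.0, 0.0, 95.3]
force: [-0.6, -0.2, -2.5]
grip_width: 0.0235
grasp_force: 25.0
```

```bash
python3 -c "
from h import *
go(.567,-.35,.024,95.3)
im=cv2.imread('pics/d1.png')[:,:,::-1].astype(int)
def comps(m,z,n='top'):
  k,l,s,c=cv2.connectedComponentsWithStats(m.astype('uint8'))
  for i in range(1,k):
    if s[i,4]>300:
      r=cv2.minAreaRect(np.argwhere(l==i)[:,::-1].astype('float32'));b=cv2.boxPoints(r)
      w=np.array([at(n,*p,z) for p in b]);e=[w[1]-w[0],w[2]-w[1]];
      print(s[i],at(n,*c[i],z),w.mean(0).round(4),[(round(np.hypot(*v),4),round(np.degrees(np.arctan2(v[1],v[0]))%180,2)) for v in e])
def roi(x0,y0,x1,y1):
  r=np.zeros(im.shape[:2],bool);r[y0:y1,x0:x1]=1;return r
comps((im.max(2)<60)&roi(225,120,360,180),.013)
print('rule');comps((im.min(2)>100)&(im.max(2)-im.min(2)<60)&roi(230,95,330,135),.019)
print('sheet');comps((im.min(2)>115)&roi(60,130,150,250),.005)
s=cv2.imread('pics/d2.png')[:,:,::-1].astype(int);im=s
print('sheet side');comps((im.min(2)>150)&roi(60,240,230,345),.005,'side')
print('sheet from side',tri(108,189,154,293))
"
```

```text
at [ 0.5667 -0.3499  0.0258] [1.7999e+02 2.0000e-02 9.5330e+01] grip 0.0235 25.0 F [-0.6 -0.2 -2.5] t 14.3
drz 0.001 dp [-0.1  0.3  1.8]
[ 278  130   75   37 2136] [ 0.57   -0.0755] [ 0.5701 -0.0755] [(np.float64(0.1474), np.float64(95.64)), (np.float64(0.0618), np.float64(4.83))]
[ 230  136   40   40 1230] [0.5568 0.0597] [0.557  0.0602] [(np.float64(0.08), np.float64(134.6)), (np.float64(0.0804), np.float64(43.74))]
rule
[ 241  107   80   24 1327] [ 0.6322 -0.0056] [ 0.6326 -0.0057] [(np.float64(0.1612), np.float64(94.7)), (np.float64(0.0363), np.float64(4.27))]
sheet
[  70  138   76  105 6727] [0.4914 0.3516] [0.4924 0.352 ] [(np.float64(0.1407), np.float64(94.24)), (np.float64(0.2068), np.float64(5.27))]
sheet side
[  96  254  114   83 4780] [0.4846 0.3566] [0.4995 0.3496] [(np.float64(0.1704), np.float64(118.54)), (np.float64(0.27), np.float64(1.36))]
sheet from side (array([ 0.4931,  0.3515, -0.0031]), 0.004)
```

step_arm([
  {"dp": [0,0,1.5],"dr": [0,0,0],"fingers": 0.9},
  {"dp": [0,0,0],"dr": [0,0,0],"fingers": 0.9},
  {"dp": [0,0,0],"dr": [0,0,0],"fingers": 0.6},
  {"dp": [0,0,0],"dr": [0,0,0],"fingers": 0.4},
  {"dp": [0,0,0],"dr": [0,0,0],"fingers": 0.4},
])

```text
time_s: 14.92
tool_pos: [0.5668, -0.35, 0.0244]
tool_rot: [180.0, 0.0, 95.3]
force: [0.0, 0.1, -1.0]
grip_width: 0.0458
grasp_force: 0.0
```

step_arm([
  {"dp": [0,0,-30],"dr": [0,0,0],"fingers": 0.4},
  {"dp": [0,0,-45],"dr": [0,0,0],"fingers": 0.4},
  {"dp": [0,0,-45],"dr": [0,0,0],"fingers": 0.4},
  {"dp": [50,5,0],"dr": [0,0,0],"fingers": 0.4},
  {"dp": [50,5,0],"dr": [0,0,0],"fingers": 0.4},
])

```text
time_s: 15.55
tool_pos: [0.5677, -0.2488, 0.1451]
tool_rot: [179.9, 0.1, 95.2]
force: [0.6, 0.6, -0.1]
grip_width: 0.0521
grasp_force: 0.0
```

step_arm([
  {"dp": [50,5,0],"dr": [0,0,0],"fingers": 0.4},
  {"dp": [50,5,0],"dr": [0,0,0],"fingers": 0.4},
  {"dp": [50,5,0],"dr": [0,0,0],"fingers": 0.4},
  {"dp": [50,5,0],"dr": [0,0,0],"fingers": 0.4},
  {"dp": [0,0,0],"dr": [0,0,0],"fingers": 0.4},
])

```text
time_s: 16.18
tool_pos: [0.5687, -0.0422, 0.1448]
tool_rot: [179.9, -0.1, 95.8]
force: [0.4, -0.2, -0.2]
grip_width: 0.0527
grasp_force: 0.0
```

```bash
python3 -c "
from h import *
go(.632,-.006,.0125,95)"
```

```text
at [ 0.5687 -0.0422  0.1448] [ 1.7992e+02 -9.0000e-02  9.5840e+01] grip 0.0527 0.0 F [ 0.4 -0.2 -0.2] t 16.18
drz 0.015 dp [ 30.5  66.2 132.3]
```

step_arm([
  {"dp": [15,33,0],"dr": [0,0,0],"fingers": 0.35},
  {"dp": [15,33,10],"dr": [0,0,0],"fingers": 0.35},
  {"dp": [0,0,45],"dr": [0,0,0],"fingers": 0.35},
  {"dp": [0,0,30],"dr": [0,0,0],"fingers": 0.35},
  {"dp": [0,0,0],"dr": [0,0,0],"fingers": 0.35},
])

```text
time_s: 16.8
tool_pos: [0.6294, -0.0136, 0.0563]
tool_rot: [-179.7, -0.0, 95.3]
force: [0.4, -0.5, 0.6]
grip_width: 0.0569
grasp_force: 0.0
```

```bash
python3 -c "
from h import *
s=snap('side','e2')
cv2.imwrite('pics/e.png',cv2.resize(s[130:270,150:310],None,fx=3.5,fy=3.5)[:,:,::-1])
go(.632,-.006,.0125,95)"
```

```text
at [ 0.631  -0.0133  0.0585] [-179.9     0.     95.27] grip 0.0565 0.0 F [ 0.4 -0.1  0.3] t 16.85
drz 0.005 dp [ 7.2  1.6 46. ]
```

View pics/e.png

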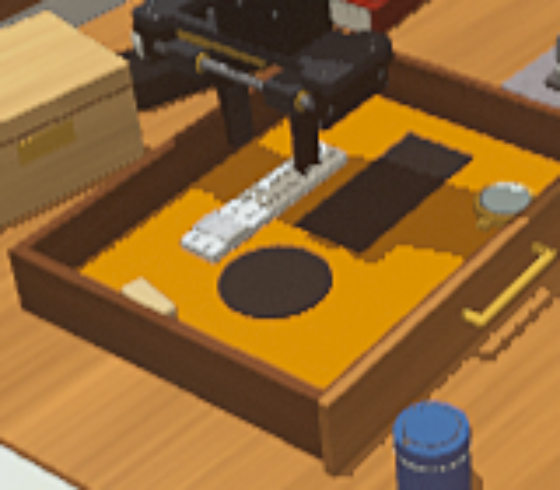

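The fingers hang over either side of the rule. I'll centre along it and descend.

step_arm([
  {"dp": [7,1,10],"dr": [0,0,0.005],"fingers": 0.35},
  {"dp": [0,0,20],"dr": [0,0,0],"fingers": 0.35},
  {"dp": [0,0,10],"dr": [0,0,0],"fingers": 0.35},
  {"dp": [0,0,5],"dr": [0,0,0],"fingers": 0.35},
  {"dp": [0,0,0],"dr": [0,0,0],"fingers": 0.35},
])

```text
time_s: 17.48
tool_pos: [0.632, -0.0054, 0.0139]
tool_rot: [-180.0, 0.0, 95.0]
force: [0.0, -0.2, 0.3]
grip_width: 0.0563
grasp_force: 0.0
```

step_arm([
  {"dp": [0,0,0],"dr": [0,0,0],"fingers": 0.45},
  {"dp": [0,0,0],"dr": [0,0,0],"fingers": 0.6},
  {"dp": [0,0,0],"dr": [0,0,0],"fingers": 0.75},
  {"dp": [0,0,0],"dr": [0,0,0],"fingers": 0.75},
  {"dp": [0,0,0],"dr": [0,0,0],"fingers": 0.75},
], squeeze=15)

```text
time_s: 18.1
tool_pos: [0.6321, -0.0053, 0.0142]
tool_rot: [180.0, 0.0, 95.0]
force: [0.5, 0.2, 0.4]
grip_width: 0.0338
grasp_force: 15.0
```

step_arm([
  {"dp": [0,0,-10],"dr": [0,0,0],"fingers": 0.75},
  {"dp": [0,0,-30],"dr": [0,0,0],"fingers": 0.75},
  {"dp": [0,0,-40],"dr": [0,0,0],"fingers": 0.75},
  {"dp": [0,0,-30],"dr": [0,0,0],"fingers": 0.75},
  {"dp": [0,0,0],"dr": [0,0,-0.1],"fingers": 0.75},
])

```text
time_s: 18.73
tool_pos: [0.6339, -0.0048, 0.1281]
tool_rot: [179.7, 0.1, 100.9]
force: [-0.5, -0.2, -0.8]
grip_width: 0.0339
grasp_force: 15.0
```

step_arm([
  {"dp": [0,0,0],"dr": [0,0,-0.17],"fingers": 0.75},
  {"dp": [0,0,0],"dr": [0,0,-0.17],"fingers": 0.75},
  {"dp": [0,0,0],"dr": [0,0,-0.17],"fingers": 0.75},
  {"dp": [0,0,0],"dr": [0,0,-0.17],"fingers": 0.75},
  {"dp": [0,0,0],"dr": [0,0,-0.17],"fingers": 0.75},
])

```text
time_s: 19.35
tool_pos: [0.6317, -0.0053, 0.1246]
tool_rot: [-180.0, 0.0, 149.8]
force: [-0.1, 0.4, -0.3]
grip_width: 0.0334
grasp_force: 15.0
```

step_arm([
  {"dp": [0,0,0],"dr": [0,0,-0.17],"fingers": 0.75},
  {"dp": [0,0,0],"dr": [0,0,-0.17],"fingers": 0.75},
  {"dp": [0,0,0],"dr": [0,0,-0.17],"fingers": 0.75},
  {"dp": [0,0,0],"dr": [0,0,-0.11],"fingers": 0.75},
  {"dp": [0,0,0],"dr": [0,0,0],"fingers": 0.75},
])

```text
time_s: 19.98
tool_pos: [0.6318, -0.0054, 0.1243]
tool_rot: [180.0, -0.0, -175.1]
force: [-0.1, -0.7, -0.9]
grip_width: 0.0336
grasp_force: 15.0
```

```bash
python3 -c "
from h import *
go(.491,.3515,.012,-174.8)"
```

```text
at [ 0.6318 -0.0054  0.1243] [ 1.8000e+02 -1.0000e-02 -1.7508e+02] grip 0.0336 15.0 F [-0.1 -0.7 -0.9] t 19.98
drz -0.005 dp [107.8 368.2 112.3]
```

step_arm([
  {"dp": [8,26,0],"dr": [0,0,0],"fingers": 0.75},
  {"dp": [15,52,0],"dr": [0,0,0],"fingers": 0.75},
  {"dp": [15,52,0],"dr": [0,0,0],"fingers": 0.75},
  {"dp": [15,52,0],"dr": [0,0,0],"fingers": 0.75},
  {"dp": [15,52,0],"dr": [0,0,0],"fingers": 0.75},
])

```text
time_s: 20.6
tool_pos: [0.5431, 0.2232, 0.1245]
tool_rot: [-180.0, 0.0, -175.2]
force: [1.7, 0.2, 0.2]
grip_width: 0.034
grasp_force: 15.0
```

step_arm([
  {"dp": [15,52,0],"dr": [0,0,0],"fingers": 0.75},
  {"dp": [15,52,0],"dr": [0,0,-0.005],"fingers": 0.75},
  {"dp": [9,30,20],"dr": [0,0,0],"fingers": 0.75},
  {"dp": [0,0,40],"dr": [0,0,0],"fingers": 0.75},
  {"dp": [0,0,20],"dr": [0,0,0],"fingers": 0.75},
])

```text
time_s: 21.22
tool_pos: [0.4921, 0.3512, 0.0422]
tool_rot: [-179.9, -0.1, -174.8]
force: [0.1, 0.4, -0.9]
grip_width: 0.0335
grasp_force: 15.0
```

step_arm([
  {"dp": [0,0,10],"dr": [0,0,0],"fingers": 0.75},
  {"dp": [0,0,0],"dr": [0,0,0],"fingers": 0.75},
  {"dp": [0,0,0],"dr": [0,0,0],"fingers": 0.75},
  {"dp": [0,0,0],"dr": [0,0,0],"fingers": 0.75},
  {"dp": [0,0,0],"dr": [0,0,0],"fingers": 0.75},
])

```text
time_s: 21.85
tool_pos: [0.4934, 0.352, 0.0346]
tool_rot: [180.0, 0.1, -174.7]
force: [-0.8, -0.3, -1.5]
grip_width: 0.0337
grasp_force: 15.0
```

```bash
python3 -c "
from h import *
t=snap('top','f1');s=snap('side','f2')
cv2.imwrite('pics/f.png',np.hstack([cv2.resize(t[100:280,40:200],None,fx=2.4,fy=2.4),cv2.resize(s[180:360,60:230],None,fx=2.4,fy=2.4)])[:,:,::-1])
go(.491,.3515,.0095,-174.8)"
```

```text
at [0.4932 0.352  0.0343] [ 1.8000e+02  3.0000e-02 -1.7472e+02] grip 0.0336 15.0 F [ 0.   0.3 -2.1] t 21.95
drz 0.001 dp [ 2.3 -0.3 24.8]
```

View pics/f.png

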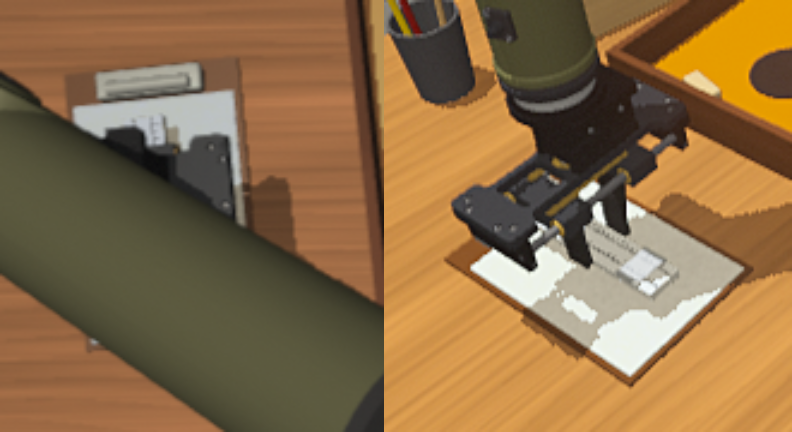

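The rule hangs level over the sheet, lengthways. I'll lower and release it.

step_arm([
  {"dp": [2,0,15],"dr": [0,0,0],"fingers": 0.75},
  {"dp": [0,0,6],"dr": [0,0,0],"fingers": 0.75},
  {"dp": [0,0,2],"dr": [0,0,0],"fingers": 0.75},
  {"dp": [0,0,1],"dr": [0,0,0],"fingers": 0.75},
  {"dp": [0,0,0],"dr": [0,0,0],"fingers": 0.75},
])

```text
time_s: 22.58
tool_pos: [0.4912, 0.3519, 0.0101]
tool_rot: [180.0, 0.0, -174.7]
force: [0.4, -0.1, -1.1]
grip_width: 0.0338
grasp_force: 15.0
```

step_arm([
  {"dp": [0,0,1],"dr": [0,0,0],"fingers": 0.75},
  {"dp": [0,0,0],"dr": [0,0,0],"fingers": 0.75},
  {"dp": [0,0,0],"dr": [0,0,0],"fingers": 0.5},
  {"dp": [0,0,0],"dr": [0,0,0],"fingers": 0.35},
  {"dp": [0,0,0],"dr": [0,0,0],"fingers": 0.35},
])

```text
time_s: 23.2
tool_pos: [0.4911, 0.3517, 0.0091]
tool_rot: [-180.0, 0.0, -174.7]
force: [-0.0, -0.2, -0.1]
grip_width: 0.0533
grasp_force: 0.0
```

step_arm([
  {"dp": [0,0,-15],"dr": [0,0,0],"fingers": 0.35},
  {"dp": [0,0,-40],"dr": [0,0,0],"fingers": 0.2},
  {"dp": [0,0,-50],"dr": [0,0,0],"fingers": 0},
  {"dp": [0,0,-40],"dr": [0,0,0],"fingers": 0},
  {"dp": [0,-30,0],"dr": [0,0,0],"fingers": 0},
])

```text
time_s: 23.82
tool_pos: [0.4942, 0.3263, 0.1593]
tool_rot: [179.7, 0.4, -174.4]
force: [-0.6, -0.9, -0.4]
grip_width: 0.0848
grasp_force: 0.0
```

```bash
python3 -c "
from h import *
go(.43,-.35,.15,5.3);print(env.get_obs()['qpos'])"
```

```text
at [0.4942 0.3263 0.1593] [ 179.71    0.39 -174.44] grip 0.0848 0.0 F [-0.6 -0.9 -0.4] t 23.82
drz -3.137 dp [-126.4  667.5    9.3]
[ 13.26893538  24.43453526 -61.55617089  95.27386741  22.35133483
  73.26797531  43.02533871]
```

step_arm([
  {"dp": [0,0,0],"dr": [0,0,0.175],"fingers": 0.4},
  {"dp": [0,0,0],"dr": [0,0,0.175],"fingers": 0.4},
  {"dp": [0,0,0],"dr": [0,0,0.175],"fingers": 0.4},
  {"dp": [0,0,0],"dr": [0,0,0.175],"fingers": 0.4},
  {"dp": [0,0,0],"dr": [0,0,0.175],"fingers": 0.4},
])

```text
time_s: 24.45
tool_pos: [0.4938, 0.3223, 0.1552]
tool_rot: [179.9, 0.0, 134.9]
force: [0.2, -0.2, -0.1]
grip_width: 0.0536
grasp_force: 0.0
```

step_arm([
  {"dp": [0,0,0],"dr": [0,0,0.175],"fingers": 0.4},
  {"dp": [0,0,0],"dr": [0,0,0.175],"fingers": 0.4},
  {"dp": [0,0,0],"dr": [0,0,0.175],"fingers": 0.4},
  {"dp": [0,0,0],"dr": [0,0,0.17],"fingers": 0.4},
  {"dp": [-40,1,0],"dr": [0,0,0],"fingers": 0.4},
])

```text
time_s: 25.08
tool_pos: [0.497, 0.2861, 0.1555]
tool_rot: [179.9, -0.2, 95.7]
force: [1.7, -0.7, -0.1]
grip_width: 0.0524
grasp_force: 0.0
```

step_arm([
  {"dp": [-55,1,0],"dr": [0,0,0],"fingers": 0.4},
  {"dp": [-55,1,0],"dr": [0,0,0],"fingers": 0.4},
  {"dp": [-55,1,0],"dr": [0,0,0],"fingers": 0.4},
  {"dp": [-55,1,0],"dr": [0,0,0],"fingers": 0.4},
  {"dp": [-55,1,0],"dr": [0,0,0],"fingers": 0.4},
])

```text
time_s: 25.7
tool_pos: [0.5294, 0.0075, 0.1554]
tool_rot: [179.9, 0.0, 95.4]
force: [1.2, 0.2, 0.1]
grip_width: 0.052
grasp_force: 0.0
```

step_arm([
  {"dp": [-55,1,0],"dr": [0,0,0],"fingers": 0.4},
  {"dp": [-55,1,0],"dr": [0,0,0],"fingers": 0.4},
  {"dp": [-55,1,0],"dr": [0,0,0],"fingers": 0.4},
  {"dp": [-55,1,0],"dr": [0,0,0],"fingers": 0.4},
  {"dp": [0,0,0],"dr": [0,0,0],"fingers": 0.4},
])

```text
time_s: 26.32
tool_pos: [0.5528, -0.216, 0.1546]
tool_rot: [180.0, 0.1, 94.9]
force: [-0.0, 0.2, -1.0]
grip_width: 0.0523
grasp_force: 0.0
```

```bash
python3 -c "
from h import *
t=snap('top','g1')
cv2.imwrite('pics/g.png',np.hstack([cv2.resize(t[110:270,50:170],None,fx=3,fy=3),cv2.resize(t[50:210,380:520],None,fx=3,fy=3)])[:,:,::-1])
go(.567,-.35,.0244,95.3)"
```

```text
at [ 0.5533 -0.2121  0.1546] [179.97  -0.    95.1 ] grip 0.0524 0.0 F [-0.3  0.5  0.4] t 26.38
drz -0.004 dp [-138.6    0.9  130.2]
```

View pics/g.png

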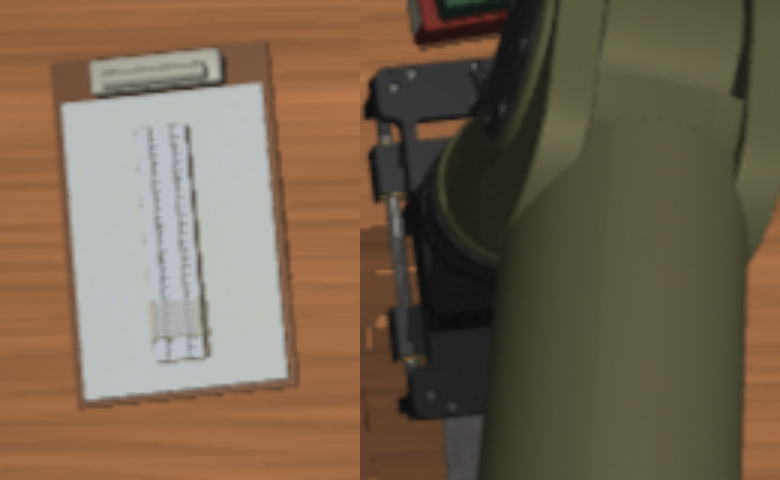

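The rule lies flat and lengthways, its centre at crop (173,242) against the sheet's centre at (175,242). Now the stapler goes back.

step_arm([
  {"dp": [-50,0,0],"dr": [0,0,0],"fingers": 0.4},
  {"dp": [-50,0,0],"dr": [0,0,0],"fingers": 0.4},
  {"dp": [-38,0,0],"dr": [0,0,-0.004],"fingers": 0.4},
  {"dp": [0,0,30],"dr": [0,0,0],"fingers": 0.4},
  {"dp": [0,0,30],"dr": [0,0,0],"fingers": 0.4},
])

```text
time_s: 27.0
tool_pos: [0.5676, -0.3455, 0.0945]
tool_rot: [179.9, -0.0, 95.7]
force: [0.1, 0.5, -0.9]
grip_width: 0.0524
grasp_force: 0.0
```

step_arm([
  {"dp": [0,0,0],"dr": [0,0,0],"fingers": 0.4},
  {"dp": [0,0,0],"dr": [0,0,0],"fingers": 0.4},
  {"dp": [0,0,0],"dr": [0,0,0],"fingers": 0.4},
  {"dp": [0,0,0],"dr": [0,0,0],"fingers": 0.4},
  {"dp": [0,0,0],"dr": [0,0,0],"fingers": 0.4},
])

```text
time_s: 27.62
tool_pos: [0.5665, -0.3475, 0.0947]
tool_rot: [180.0, 0.0, 95.6]
force: [0.6, 0.7, -0.3]
grip_width: 0.0519
grasp_force: 0.0
```

```bash
python3 -c "
from h import *
go(.567,-.35,.0244,95.3)"
```

```text
at [ 0.5665 -0.3475  0.0947] [1.7996e+02 4.0000e-02 9.5550e+01] grip 0.0519 0.0 F [ 0.6  0.7 -0.3] t 27.62
drz 0.004 dp [-2.5  0.2 70.3]
```

step_arm([
  {"dp": [-2.5,0,20],"dr": [0,0,0.004],"fingers": 0.4},
  {"dp": [0,0,25],"dr": [0,0,0],"fingers": 0.4},
  {"dp": [0,0,20],"dr": [0,0,0],"fingers": 0.4},
  {"dp": [0,0,5],"dr": [0,0,0],"fingers": 0.4},
  {"dp": [0,0,0],"dr": [0,0,0],"fingers": 0.4},
])

```text
time_s: 28.25
tool_pos: [0.5665, -0.3497, 0.0236]
tool_rot: [-180.0, -0.0, 95.3]
force: [0.1, 0.3, 0.3]
grip_width: 0.0524
grasp_force: 0.0
```

step_arm([
  {"dp": [0,0,0],"dr": [0,0,0],"fingers": 0.6},
  {"dp": [0,0,0],"dr": [0,0,0],"fingers": 0.7},
  {"dp": [0,0,0],"dr": [0,0,0],"fingers": 0.8},
  {"dp": [0,0,0],"dr": [0,0,0],"fingers": 0.9},
  {"dp": [0,0,0],"dr": [0,0,0],"fingers": 0.9},
], squeeze=25)

```text
time_s: 28.88
tool_pos: [0.5667, -0.35, 0.0245]
tool_rot: [180.0, 0.0, 95.3]
force: [-0.1, 0.5, 2.5]
grip_width: 0.024
grasp_force: 25.0
```

step_arm([
  {"dp": [0,0,-10],"dr": [0,0,0],"fingers": 0.9},
  {"dp": [0,0,-30],"dr": [0,0,0],"fingers": 0.9},
  {"dp": [0,0,-40],"dr": [0,0,0],"fingers": 0.9},
  {"dp": [0,0,-40],"dr": [0,0,0],"fingers": 0.9},
  {"dp": [30,0,0],"dr": [0,0,0],"fingers": 0.9},
])

```text
time_s: 29.5
tool_pos: [0.5652, -0.3239, 0.1484]
tool_rot: [179.7, 0.3, 95.1]
force: [0.6, 0.6, -3.8]
grip_width: 0.0236
grasp_force: 25.0
```

```bash
python3 -c "
from h import *
go(.5695,-.076,.034,95.4)"
```

```text
at [ 0.5652 -0.3239  0.1484] [179.68   0.34  95.06] grip 0.0236 25.0 F [ 0.6  0.6 -3.8] t 29.5
drz -0.006 dp [246.3  27.6 114.4]
```

step_arm([
  {"dp": [45,5,0],"dr": [0,0,0],"fingers": 0.9},
  {"dp": [45,5,0],"dr": [0,0,0],"fingers": 0.9},
  {"dp": [45,5,0],"dr": [0,0,0],"fingers": 0.9},
  {"dp": [45,5,0],"dr": [0,0,0],"fingers": 0.9},
  {"dp": [45,5,0],"dr": [0,0,0],"fingers": 0.9},
])

```text
time_s: 30.12
tool_pos: [0.5673, -0.0921, 0.1442]
tool_rot: [-180.0, 0.0, 95.3]
force: [1.5, 0.4, -2.3]
grip_width: 0.0239
grasp_force: 25.0
```

step_arm([
  {"dp": [18,2,0],"dr": [0,0,0],"fingers": 0.9},
  {"dp": [0,0,30],"dr": [0,0,0],"fingers": 0.9},
  {"dp": [0,0,40],"dr": [0,0,0],"fingers": 0.9},
  {"dp": [0,0,20],"dr": [0,0,0],"fingers": 0.9},
  {"dp": [0,0,0],"dr": [0,0,0],"fingers": 0.9},
])

```text
time_s: 30.75
tool_pos: [0.5668, -0.0759, 0.0527]
tool_rot: [-179.8, -0.0, 95.3]
force: [0.0, 0.3, -3.1]
grip_width: 0.0235
grasp_force: 25.0
```

step_arm([
  {"dp": [0,0,0],"dr": [0,0,0],"fingers": 0.9},
  {"dp": [0,0,0],"dr": [0,0,0],"fingers": 0.9},
  {"dp": [0,0,0],"dr": [0,0,0],"fingers": 0.9},
  {"dp": [0,0,0],"dr": [0,0,0],"fingers": 0.9},
  {"dp": [0,0,0],"dr": [0,0,0],"fingers": 0.9},
])

```text
time_s: 31.38
tool_pos: [0.5681, -0.0755, 0.0542]
tool_rot: [180.0, 0.0, 95.3]
force: [-0.9, 0.5, -2.8]
grip_width: 0.0235
grasp_force: 25.0
```

```bash
python3 -c "
from h import *
go(.5695,-.076,.034,95.4)"
```

```text
at [ 0.5681 -0.0755  0.0542] [1.7999e+02 1.0000e-02 9.5330e+01] grip 0.0235 25.0 F [-0.9  0.5 -2.8] t 31.38
drz -0.001 dp [-0.6  1.3 20.2]
```

step_arm([
  {"dp": [-0.5,1,10],"dr": [0,0,0],"fingers": 0.9},
  {"dp": [0,0,7],"dr": [0,0,0],"fingers": 0.9},
  {"dp": [0,0,3],"dr": [0,0,0],"fingers": 0.9},
  {"dp": [0,0,0],"dr": [0,0,0],"fingers": 0.9},
  {"dp": [0,0,0],"dr": [0,0,0],"fingers": 0.9},
])

```text
time_s: 32.0
tool_pos: [0.5684, -0.0759, 0.0344]
tool_rot: [-179.9, 0.0, 95.3]
force: [-3.8, 0.4, 4.9]
grip_width: 0.0238
grasp_force: 25.0
```

step_arm([
  {"dp": [0,0,0.5],"dr": [0,0,0],"fingers": 0.9},
  {"dp": [0,0,0],"dr": [0,0,0],"fingers": 0.9},
  {"dp": [0,0,0],"dr": [0,0,0],"fingers": 0.6},
  {"dp": [0,0,0],"dr": [0,0,0],"fingers": 0.4},
  {"dp": [0,0,0],"dr": [0,0,0],"fingers": 0.4},
])

```text
time_s: 32.62
tool_pos: [0.5694, -0.0759, 0.0334]
tool_rot: [180.0, 0.0, 95.3]
force: [0.4, 0.2, 0.0]
grip_width: 0.0459
grasp_force: 0.0
```

step_arm([
  {"dp": [0,0,-30],"dr": [0,0,0],"fingers": 0.4},
  {"dp": [0,0,-45],"dr": [0,0,0],"fingers": 0.4},
  {"dp": [0,0,-45],"dr": [0,0,0],"fingers": 0.2},
  {"dp": [-40,0,0],"dr": [0,0,0],"fingers": 0},
  {"dp": [-55,0,0],"dr": [0,0,0],"fingers": 0},
])

```text
time_s: 33.25
tool_pos: [0.5791, -0.1696, 0.1548]
tool_rot: [179.9, 0.0, 95.6]
force: [0.5, 0.6, 0.3]
grip_width: 0.0746
grasp_force: 0.0
```

step_arm([
  {"dp": [-55,0,0],"dr": [0,0,0],"fingers": 0},
  {"dp": [-55,0,0],"dr": [0,0,0],"fingers": 0},
  {"dp": [-50,0,0],"dr": [0,0,0],"fingers": 0},
  {"dp": [0,0,0],"dr": [0,0,0.18],"fingers": 0},
  {"dp": [0,0,0],"dr": [0,0,0.18],"fingers": 0},
])

```text
time_s: 33.88
tool_pos: [0.5926, -0.3308, 0.1528]
tool_rot: [-180.0, -0.0, 74.3]
force: [-0.3, 1.1, -0.2]
grip_width: 0.087
grasp_force: 0.0
```

step_arm([
  {"dp": [0,0,0],"dr": [0,0,0.18],"fingers": 0},
  {"dp": [0,0,0],"dr": [0,0,0.18],"fingers": 0},
  {"dp": [0,0,0],"dr": [0,0,0.18],"fingers": 0},
  {"dp": [0,0,0],"dr": [0,0,0.18],"fingers": 0},
  {"dp": [0,0,0],"dr": [0,0,0.18],"fingers": 0},
])

```text
time_s: 34.5
tool_pos: [0.5929, -0.3297, 0.1532]
tool_rot: [-180.0, 0.0, 22.8]
force: [-0.2, -0.5, 0.1]
grip_width: 0.087
grasp_force: 0.0
```

step_arm([
  {"dp": [0,0,0],"dr": [0,0,0.18],"fingers": 0},
  {"dp": [0,0,0],"dr": [0,0,0.13],"fingers": 0},
  {"dp": [0,0,0],"dr": [0,0,0],"fingers": 0},
  {"dp": [0,0,0],"dr": [0,0,0],"fingers": 0},
  {"dp": [0,0,0],"dr": [0,0,0],"fingers": 0},
])

```text
time_s: 35.12
tool_pos: [0.5928, -0.3298, 0.1535]
tool_rot: [-180.0, 0.0, 5.4]
force: [0.6, -0.4, 0.6]
grip_width: 0.0869
grasp_force: 0.0
```

```bash
python3 -c "
from h import *
t=snap('top','i1');s=snap('side','i2')
cv2.imwrite('pics/i.png',np.hstack([cv2.resize(t[90:210,220:370],None,fx=3,fy=3),cv2.resize(s[130:250,170:280],None,fx=3,fy=3)])[:,:,::-1])
go(.4296,-.352,.0294,5.4)"
```

```text
at [ 0.5928 -0.3298  0.1535] [180.    -0.     5.41] grip 0.0868 0.0 F [-0.2  0.3  0.1] t 35.23
drz 0.0 dp [-164.6    6.7  124.1]
```

View pics/i.png

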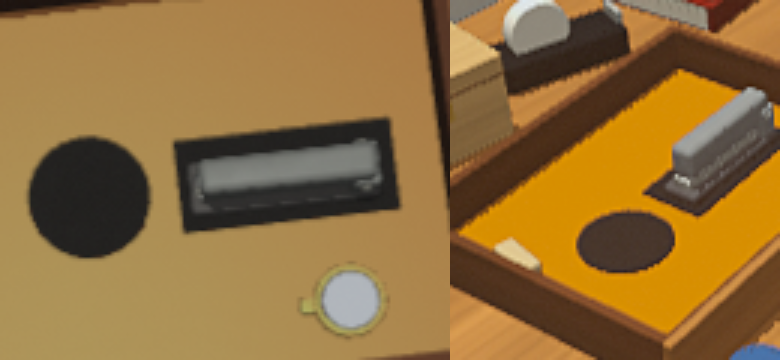

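```bash
python3 -c "
from h import *
im=cv2.imread('pics/i1.png').max(2).astype(int)
# column profiles across the stapler
for u in (290,310,330): print(u, list(range(128,172))[0], im[128:172,u])
c=lambda U,V,z: at('top',220+U/3,90+V/3,z)
print([c(*p,.065) for p in((200,163),(378,143),(380,170),(203,193))], [c(*p,.023) for p in((195,213),(292,204))])
"
```

```text
290 128 [173 173 172 172 172 173 172 121  58  36  34  35  35  34  37  92 112 120
 124 128 130 132 135 132 117  98  65  44  43  47  48  64  60  37  34  36
  35  36  64 155 173 173 174 173]
310 128 [172 172 172 172 172 102  34  34  34  35  36  35  46  93 113 121 124 127
 130 133 133 128 113  93  61  42  44  47  48  47  48  37  34  35  34  35
 102 160 173 173 173 173 173 173]
330 128 [172 172 148  82  36  35  35  35  35  34  62  99 120 127 130 130 130 130
 132 124 110  88  56  41  45  47  47  45  40  35  35  35  35  34 152 172
 173 173 173 173 173 173 172 173]
[array([ 0.5683, -0.0165]), array([ 0.5797, -0.1329]), array([ 0.5618, -0.1337]), array([ 0.5485, -0.0181])] [array([ 0.5426, -0.0132]), array([ 0.5477, -0.0789])]
```

step_arm([
  {"dp": [-50,3,0],"dr": [0,0,0],"fingers": 0},
  {"dp": [-50,3,0],"dr": [0,0,0],"fingers": 0},
  {"dp": [-40,1,0],"dr": [0,0,0],"fingers": 0},
  {"dp": [-25,0,0],"dr": [0,0,0],"fingers": 0},
  {"dp": [0,0,20],"dr": [0,0,0],"fingers": 0},
])

```text
time_s: 35.85
tool_pos: [0.4279, -0.3543, 0.1354]
tool_rot: [179.8, -0.1, 5.2]
force: [0.1, 0.6, -0.4]
grip_width: 0.0872
grasp_force: 0.0
```

step_arm([
  {"dp": [0,0,20],"dr": [0,0,0],"fingers": 0},
  {"dp": [0,0,0],"dr": [0,0,0],"fingers": 0},
  {"dp": [0,0,0],"dr": [0,0,0],"fingers": 0},
  {"dp": [0,0,0],"dr": [0,0,0],"fingers": 0},
  {"dp": [0,0,0],"dr": [0,0,0],"fingers": 0},
])

```text
time_s: 36.48
tool_pos: [0.4296, -0.3525, 0.1143]
tool_rot: [179.9, -0.0, 5.4]
force: [-0.2, 0.3, -0.2]
grip_width: 0.0873
grasp_force: 0.0
```

```bash
python3 -c "
from h import *
go(.4296,-.352,.0294,5.4)"
```

```text
at [ 0.4296 -0.3525  0.1143] [ 1.7995e+02 -5.0000e-02  5.3900e+00] grip 0.0873 0.0 F [-0.2  0.3 -0.2] t 36.48
drz -0.0 dp [ 0.  -0.5 84.9]
```

```bash
python3 -c "
from h import *
a=cv2.imread('pics/c1.png')
for f in('top_raw','b1','i1'):
  im=cv2.imread(f'pics/{f}.png').max(2).astype(int)
  for u in (300,310,320): print(f,u,im[128:168,u])
  for v in (138,145,152): print(f,'row',v,im[v,274:300],im[v,340:358])
for x in(.52,.54,.56,.58):print(proj('top',[x,-.0755,.013]),proj('top',[x,-.0755,.065]),proj('top',[x,-.0755,.023]))
o=[.5695,-.076]
"
```

```text
top_raw 300 [158 159 159 158 159 159 100  83  98 110 115 118 120 122 125 126 115 100
  73  47  37  41  44  44  60  44  32  32  32  33  33  33  33  33  33  32
  32  81 145 159]
top_raw 310 [158 158 159 159 158  93  85 101 110 114 116 119 121 122 121 111  96  68
  44  38  42  44  45  57  40  30  31  32  32  31  32  32  33  31  32  32
  94 148 159 159]
top_raw 320 [158 158 159 159  93  86 103 112 116 118 120 121 122 118 110  92  62  42
  39  42  43  45  55  37  29  28  31  31  32  32  32  31  31  33  32 123
 154 159 159 159]
top_raw row 138 [159 159 159 125  30  33  32  32  30  34  52  62  59  69  87 101 107 108
 110 110 111 111 112 112 113 113] [120 120 119 119 116 104  79  53  36  32  70 128 158 158 158 158 158 158]
top_raw row 145 [159 159 159 156 119  32  31  32  32  28  46  68  94  92  72  98 110 114
 113 109 108 105 103 102 101 101] [ 53  68  85  86  78  51  38  37  35  32  33  70 128 158 158 158 158 158]
top_raw row 152 [159 159 159 159 144  95  33  31  31  31  31  51  71  76  76  73  60  43
  44  44  45  44  44  44  53  62] [ 32  31  32  31  31  32  32  31  33  32  32  32  76 13
[... 1664 characters left out ...]
  34  35  34  33  33  34  36  35  34  35
  35  35  36  36  35  34  34  36] [106 107 108 104  93  67  39  35  34  35  76 139 172 172 172 172 172 172]
i1 row 145 [173 173 173 169 129  35  35  34  47  68  76  74  86 106 114 120 120 121
 122 123 123 124 124 124 126 126] [131 130 129 125 109  88  64  33  36  37  35  76 139 172 172 173 172 172]
i1 row 152 [173 173 173 173 156 103  35  34  33  53  75  92  88  82 107 115 117 114
 112 109 107 107 106 105 103 100] [ 66  90  99  83  51  41  38  33  36  34  34  36  83 144 172 172 172 172]
[315.6 172.3] [317.4 168.3] [315.9 171.5]
[315.4 162.6] [317.1 158.2] [315.7 161.8]
[315.2 152.9] [316.9 148.1] [315.5 152. ]
[315.  143.3] [316.7 138. ] [315.3 142.3]
```

```bash
python3 -c "
from h import *
out=[]
def box(cx,cy,w,L,W,z):
  a=np.radians(95.4);R=np.array([[np.cos(a),-np.sin(a)],[np.sin(a),np.cos(a)]])
  return [[*(R@np.array(p)+[cx,cy]),z] for p in((L/2,W/2),(-L/2,W/2),(-L/2,-W/2),(L/2,-W/2))]
for n,(x,y,w,h) in {'top':(272,124,90,46),'side':(225,150,70,60)}.items():
  im=cv2.imread(f'pics/{\"i1\" if n==\"top\" else \"i2\"}.png')[y:y+h,x:x+w];k=800//w//1 if n=='top' else 8
  k=8 if n=='top' else 5
  b=cv2.resize(im,None,fx=k,fy=k,interpolation=cv2.INTER_CUBIC);b=cv2.convertScaleAbs(b,alpha=1.5,beta=15)
  for c in (box(.570,-.0755,0,.150,.064,.013),):
    P=np.array([proj(n,p) for p in c]); cv2.polylines(b,[np.int32((P-[x,y]+.5)*k)],True,(0,255,0),1)
  for cx,col in ((.570,(255,255,0)),):
   for c in (box(cx,-.0755,0,.130,.036,.013),box(cx,-.0755,0,.130,.036,.023),box(cx,-.0755,0,.118,.024,.065)):
    P=np.array([proj(n,p) for p in c]); cv2.polylines(b,[np.int32((P-[x,y]+.5)*k)],True,col,1)
  out.append(b)
W=max(o.shape[1] for o in out);out=[cv2.copyMakeBorder(o,0,0,0,W-o.shape[1],cv2.BORDER_CONSTANT) for o in out]
o=np.vstack(out)[:600];print(o.shape);cv2.imwrite('pics/j.png',o)
"
```

```text
(600, 720, 3)
```

View pics/j.png

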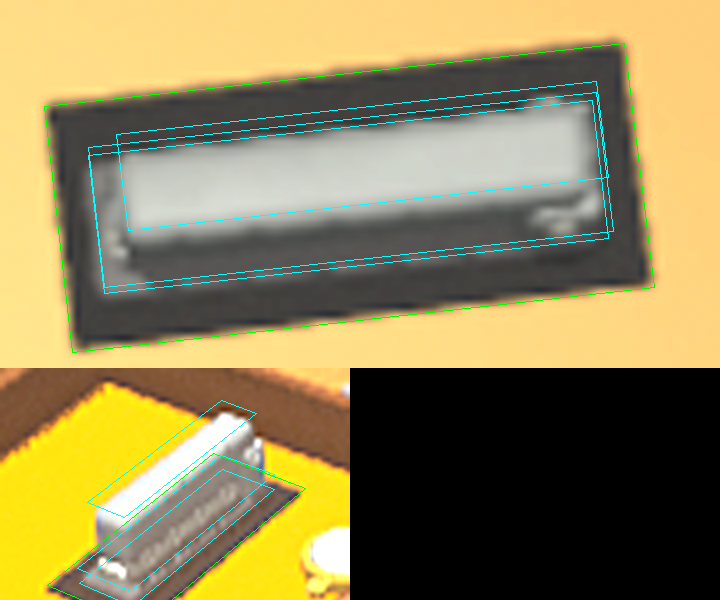

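The predicted outline of a centred base fits the visible base edges (front edge around (105,290)) to about 1 mm, so the stapler is centred. Now the canister.

step_arm([
  {"dp": [0,0,25],"dr": [0,0,0],"fingers": 0},
  {"dp": [0,0,35],"dr": [0,0,0],"fingers": 0},
  {"dp": [0,0,20],"dr": [0,0,0],"fingers": 0},
  {"dp": [0,0,4],"dr": [0,0,0],"fingers": 0},
  {"dp": [0,0,0],"dr": [0,0,0],"fingers": 0},
])

```text
time_s: 37.1
tool_pos: [0.4296, -0.3525, 0.0302]
tool_rot: [180.0, -0.0, 5.4]
force: [-0.2, -0.4, -0.4]
grip_width: 0.0867
grasp_force: 0.0
```

step_arm([
  {"dp": [0,0,0],"dr": [0,0,0],"fingers": 0.2},
  {"dp": [0,0,0],"dr": [0,0,0],"fingers": 0.4},
  {"dp": [0,0,0],"dr": [0,0,0],"fingers": 0.4},
  {"dp": [0,0,0],"dr": [0,0,0],"fingers": 0.4},
  {"dp": [0,0,0],"dr": [0,0,0],"fingers": 0.4},
], squeeze=25)

```text
time_s: 37.72
tool_pos: [0.4296, -0.3522, 0.0302]
tool_rot: [180.0, -0.0, 5.4]
force: [-1.1, 2.6, 5.8]
grip_width: 0.0681
grasp_force: 25.0
```

step_arm([
  {"dp": [0,0,-15],"dr": [0,0,0],"fingers": 0.4},
  {"dp": [0,0,-35],"dr": [0,0,0],"fingers": 0.4},
  {"dp": [0,0,-45],"dr": [0,0,0],"fingers": 0.4},
  {"dp": [0,0,-40],"dr": [0,0,0],"fingers": 0.4},
  {"dp": [8,-25,0],"dr": [0,0,0],"fingers": 0.4},
])

```text
time_s: 38.35
tool_pos: [0.4356, -0.3303, 0.1687]
tool_rot: [179.6, -0.3, 5.1]
force: [0.2, 0.9, -3.7]
grip_width: 0.0682
grasp_force: 25.0
```

```bash
python3 -c "
from h import *
go(.557,.0595,.0388,5.4)"
```

```text
at [ 0.4356 -0.3303  0.1687] [179.64  -0.28   5.11] grip 0.0682 25.0 F [ 0.2  0.9 -3.7] t 38.35
drz -0.005 dp [ 157.6 -376.6  129.9]
```

step_arm([
  {"dp": [19,-46,0],"dr": [0,0,0],"fingers": 0.4},
  {"dp": [19,-46,0],"dr": [0,0,0],"fingers": 0.4},
  {"dp": [19,-46,0],"dr": [0,0,0],"fingers": 0.4},
  {"dp": [19,-46,0],"dr": [0,0,0],"fingers": 0.4},
  {"dp": [19,-46,0],"dr": [0,0,0],"fingers": 0.4},
])

```text
time_s: 38.98
tool_pos: [0.5076, -0.0874, 0.1645]
tool_rot: [180.0, 0.0, 5.3]
force: [1.5, -0.4, -3.8]
grip_width: 0.0682
grasp_force: 25.0
```

step_arm([
  {"dp": [19,-46,0],"dr": [0,0,0],"fingers": 0.4},
  {"dp": [19,-46,0],"dr": [0,0,0],"fingers": 0.4},
  {"dp": [23,-50,0],"dr": [0,0,0],"fingers": 0.4},
  {"dp": [0,0,30],"dr": [0,0,0],"fingers": 0.4},
  {"dp": [0,0,40],"dr": [0,0,0],"fingers": 0.4},
])

```text
time_s: 39.6
tool_pos: [0.5561, 0.059, 0.0946]
tool_rot: [180.0, -0.1, 5.5]
force: [-0.6, -0.5, -5.1]
grip_width: 0.0682
grasp_force: 25.0
```

step_arm([
  {"dp": [0,0,25],"dr": [0,0,0],"fingers": 0.4},
  {"dp": [0,0,0],"dr": [0,0,0],"fingers": 0.4},
  {"dp": [0,0,0],"dr": [0,0,0],"fingers": 0.4},
  {"dp": [0,0,0],"dr": [0,0,0],"fingers": 0.4},
  {"dp": [0,0,0],"dr": [0,0,0],"fingers": 0.4},
])

```text
time_s: 40.22
tool_pos: [0.556, 0.0584, 0.0707]
tool_rot: [180.0, -0.1, 5.4]
force: [0.8, 0.4, -4.6]
grip_width: 0.068
grasp_force: 25.0
```

```bash
python3 -c "
from h import *
go(.557,.0595,.0402,5.4)"
```

```text
at [0.556  0.0584 0.0707] [ 1.7998e+02 -1.1000e-01  5.3700e+00] grip 0.068 25.0 F [ 0.8  0.4 -4.6] t 40.23
drz -0.001 dp [ 1.1 -1.  30.5]
```

step_arm([
  {"dp": [1,-1,15],"dr": [0,0,0],"fingers": 0.4},
  {"dp": [0,0,10],"dr": [0,0,0],"fingers": 0.4},
  {"dp": [0,0,4],"dr": [0,0,0],"fingers": 0.4},
  {"dp": [0,0,1],"dr": [0,0,0],"fingers": 0.4},
  {"dp": [0,0,0],"dr": [0,0,0],"fingers": 0.4},
])

```text
time_s: 40.85
tool_pos: [0.5555, 0.0595, 0.0403]
tool_rot: [180.0, 0.1, 5.4]
force: [-4.9, -0.4, 5.5]
grip_width: 0.068
grasp_force: 25.0
```

step_arm([
  {"dp": [0,0,1],"dr": [0,0,0],"fingers": 0.4},
  {"dp": [0,0,0],"dr": [0,0,0],"fingers": 0.4},
  {"dp": [0,0,0],"dr": [0,0,0],"fingers": 0.2},
  {"dp": [0,0,0],"dr": [0,0,0],"fingers": 0},
  {"dp": [0,0,0],"dr": [0,0,0],"fingers": 0},
])

```text
time_s: 41.48
tool_pos: [0.5564, 0.0595, 0.0385]
tool_rot: [180.0, -0.0, 5.4]
force: [-0.1, -1.3, 0.6]
grip_width: 0.0819
grasp_force: 0.0
```

step_arm([
  {"dp": [0,0,-30],"dr": [0,0,0],"fingers": 0},
  {"dp": [0,0,-45],"dr": [0,0,0],"fingers": 0},
  {"dp": [0,0,-45],"dr": [0,0,0],"fingers": 0},
  {"dp": [0,50,0],"dr": [0,0,0],"fingers": 0},
  {"dp": [0,55,0],"dr": [0,0,0],"fingers": 0},
])

```text
time_s: 42.1
tool_pos: [0.5668, -0.0453, 0.1595]
tool_rot: [180.0, -0.1, 5.5]
force: [0.8, -0.8, -0.6]
grip_width: 0.0868
grasp_force: 0.0
```

step_arm([
  {"dp": [0,55,0],"dr": [0,0,0],"fingers": 0},
  {"dp": [0,55,0],"dr": [0,0,0],"fingers": 0},
  {"dp": [0,55,0],"dr": [0,0,0],"fingers": 0},
  {"dp": [0,55,0],"dr": [0,0,0],"fingers": 0},
  {"dp": [0,50,0],"dr": [0,0,0],"fingers": 0},
])

```text
time_s: 42.72
tool_pos: [0.5912, -0.3162, 0.1583]
tool_rot: [180.0, 0.0, 5.3]
force: [1.0, 0.0, 0.3]
grip_width: 0.087
grasp_force: 0.0
```

```bash
python3 -c "
from h import *
t=snap('top','k1');s=snap('side','k2')
im=np.vstack([cv2.resize(t[60:240,60:400],None,fx=2.3,fy=2.3)[:,:780],np.zeros((0,780,3),np.uint8)])
x,y,k=205,85,3
a=t.copy();b=cv2.resize(a[85:205,205:365],None,fx=3,fy=3,interpolation=cv2.INTER_CUBIC)
for r,z,c in((.042,.013,(0,255,0)),(.0345,.013,(255,255,0)),(.0345,.093,(255,255,0))):
  P=np.array([proj('top',[.5568+r*np.cos(q),.0597+r*np.sin(q),z]) for q in np.linspace(0,6.28,60)]);cv2.polylines(b,[np.int32((P-[x,y]+.5)*3)],True,c,1)
c=cv2.resize(s[130:250,160:266],None,fx=3,fy=3,interpolation=cv2.INTER_CUBIC)
d=cv2.resize(t[100:260,40:400],None,fx=1.5,fy=1.5);o=np.zeros((600,800,3),np.uint8);o[:360,:480]=b;o[:360,482:800]=c;o[360:600,:540]=d
cv2.imwrite('pics/k.png',o[:,:,::-1])
go(.557,.0595,.0402,5.4)"
```

```text
at [ 0.589  -0.3228  0.1575] [1.7975e+02 1.2000e-01 4.7900e+00] grip 0.0868 0.0 F [-0.4 -1.  -0. ] t 42.83
drz -0.011 dp [   4.1 -383.6  117.3]
```

View pics/k.png

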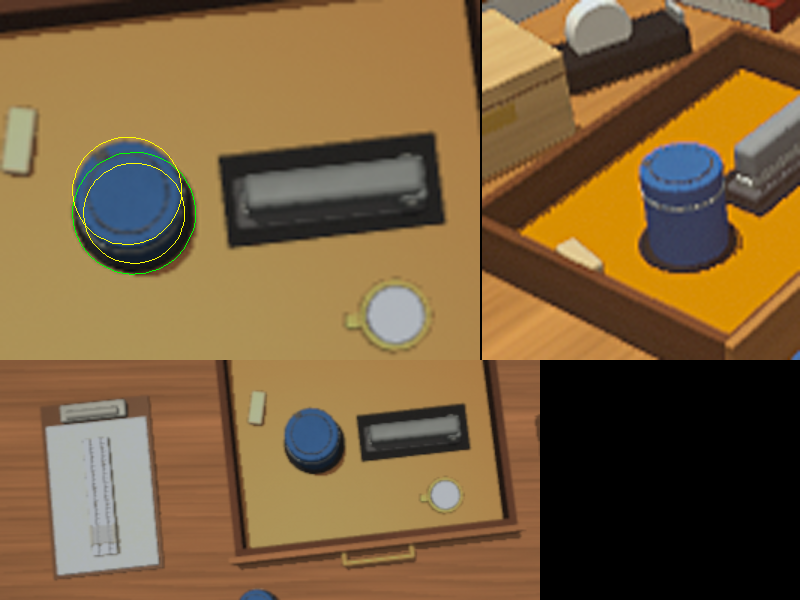

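The canister stands centred on its round pad, with its bottom outline matching the prediction to 1–2 mm. The stapler and rule are in place, the eraser and lens are undisturbed, and the arm is clear. Handing in.

```bash
python3 -c "
from h import *
print(env.sign_off())"
```

```text
the job is handed in; nothing more can be done
None
```

I handed the job in: the slide rule lies lengthways in the middle of the sheet, the canister and stapler stand centred on their own pads (to about 1–2 mm by the camera), the eraser and hand lens are undisturbed, and it took about 43 s.

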